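# Push a circuit board under the spring clip of a test fixture

### The arm

A 7-joint arm with a two-finger parallel gripper is mounted at the origin on a cart in front of the work surface, level with it; the furniture and walls round the work are solid. World frame = base frame: x ahead of the robot, y to its left, z up, the work surface at z = 0. Lengths are in mm, angles in rad, forces in N, time in s.
With the tool pointing down it reaches from about 400 to 875 mm from the base axis. Payload 4.4 kg.
Tool frame: the origin (TCP) lies midway between the tips of the shut fingers; the grasp point (between the pads) lies 19 mm behind it; z points along the fingers, y is the line along which they close (so a half turn about z gives the same grasp; the last joint's range is limited). The gripper opens to 85 mm and grips with 20 to 120 N. Pads are 22 mm wide; open, the fingers measure 114 mm over their backs; the gripper's body (76 mm by 85 mm) begins 54 mm behind the grasp point. The pads swing forward as they close: fully open they stand 13 mm farther back than shut.
Start: joints at [1.048, 0.628, 0.038, 1.517, -0.027, 0.996, -0.02], TCP at [286.729, -583.356, 231.313] pointing down, gripper open.
Joint ranges: [-3.06, 3.06], [-0.37, 2.12], [-1.25, 1.32], [0.18, 2.47], [-1.1, 4.24], [0.23, 1.98], [-2.94, 2.94]. Speed limits (rad/s): [2.57, 2.57, 3.14, 3.14, 3.14, 3.14, 3.14].

### API

Orientations are given as [roll, pitch, yaw] about the fixed x, y, z axes, in that order (R = Rz(yaw) Ry(pitch) Rx(roll)).
In Python, from cell import ctrl gives the robot as it stands.
- The arm moves only by the shell command python3 -m handwheel 'ROWS'. ROWS is JSON, a list of rows, each a list of 3 entries, a list of its own where there are three numbers: the turn, a rotation vector about the tool's x, y, z in degrees, then the shift along the tool's x, y, z in m, then the closure, from 0 (fully open) to 1 (shut). A call has 1 to 5 rows; each row shifts and turns the commanded pose from where the row before left it, along the tool's axes as they then stand; what a row does not reach is not made up. A row lasts 1/12 s, in which the tool goes at most 41.7 mm and 7.16 degrees, less where a joint would pass 70% of its speed; a pose out of reach is approached as far as the arm can. A call is refused whole if a number of a shift passes 0.0417 or a number of a turn 7.16, either way. A call with a gripper value outside its range is refused whole. The fingers move at their own pace and stop on an object; the grip force is fixed at half the most. Time passes only in rows, so rows that do not move let the fingers close. It gives the time, the measured TCP pose, the force, the opening and the grip force at its end, in the units of the state.
- ctrl.read_state(): the state, without advancing time (a new reading comes with each control period).
- ctrl.get_image(name): name is "scene" or "top" or "wrist"; returns a dict with "pixels" (384x512x3 uint8, red, green, blue), "fx", "fy", "cx", "cy" (pixels), "pose" (4x4, takes a point from camera to world coordinates); the wrist camera has in their place "T_tool_cam" (4x4, takes a point from camera to tool coordinates, whose origin is the TCP and whose axes are the flange's). Camera axes: x right, y up, looking along -z (the intrinsics and any distortion apply to the point x, -y, -z); pixel columns grow to the right and rows downward; lengths in mm; the calibration is good to about 2 mm. The wrist camera is an equidistant fisheye: a pixel r from the principal point sees the ray r / f radians off the axis. A picture is of the moment at which its call begins: read the wrist's pose just before it. There is no depth.
- ctrl.finish_job(): hands the job in; it is judged then, once.
The state is a dict: "clock": time; "qpos": joint angles; "qd": joint speeds; "tau": joint torques, N m; "eef_pos": TCP position; "tool_rot": TCP orientation; "force": force on the tool from outside, world axes, zero at the start; "torque": the same for the moment, N m; "width": finger opening in mm; "gripper_force": force on a finger pad.
Only numpy, scipy, OpenCV 4.12 (cv2) and the standard library are available. Lean on these libraries where they do the work, as an engineer would, in place of code of your own. Each camera call takes 0.05 s, during which the arm holds its last target. There are 200 camera calls.

### The job

Load the circuit board that lies in the mouth of the test fixture: with one fingertip press the clip's orange bar down and hold it down, so that the clip's foot rises, and with the other fingertip push the board along the channel beneath the foot until it is fully home against the end stop. Then back away so that the clip springs down onto the board and holds it there. Only press and push: do not grip or lift the board, and leave the other board, the bolt and the screwdriver where they are.

Things in the scene. Friction and masses are not known exactly. Their poses are not given: they have to be found in the camera images.
- fixture: Aluminium test fixture fixed to the bench: base plate 160 x 112 x 6 mm (x -115 to +45, y -35 to +77 mm), its top, the deck, at z = 6 mm. Origin on the bench surface, below the middle of the board when the board is home. x: direction in which the board is pushed; y: across, towards the orange bar; z up. Two black guides, 6 mm above the deck, form a 39 mm channel from x = 0, flared from x = -31 mm.
- stop (a point): Middle of the face of the black end stop that the board's front end must meet: fixture x = +30 mm, y = 0, 4 mm above the deck (the stop is 9 mm high above the deck).
- clip (a joint): Angle (rad) of the spring clip; its hinge runs along the fixture's x at y = +33, z = 12 mm. 0: shut, foot 0.5 mm above the bare deck; 0.05: foot resting on the board; 0.42: orange bar fully down (hard stop), foot 13 mm above the deck. Past about 0.25 the board's low connector passes under the foot. Spring-shut: about 2 N on the middle of the bar starts it, 5 N holds it fully down.
- press_bar (a point): Orange ribbed press bar of the clip, 85 mm long (x, parallel to the fixture's x, spanning fixture x -110 to -25 mm), 24 mm wide. Point: centre of its top face, at fixture x = -67, y about +60 mm. Shut, it slopes up away from the channel by 0.42 rad, its centre 21 mm above the bench. Fully down it is level, its top 10 mm above the bench. A fingertip may slide along it while pressing.
- clip_foot (a point): Foot of the clip (rubber sole 12 x 9 mm) over the channel, at fixture x -3 to +9 mm, y about +2 mm. Point: centre of the sole's underside. A steel strap 12 mm wide joins it to the hinge; its top is about 25 mm above the bench when shut, 40 mm when open.
- board: Loose green circuit board 36 x 60 x 2 mm on the deck, its front end just short of the foot. Origin: middle in plan, 2 mm below its underside; y = its length, pointing ahead (fixture x). Rear end (y = -30 mm): tall white connector, 24 mm wide, flush with the end, up to 10 mm above the deck: push this face. Low grey connector at y = 20 to 28 mm, 28 mm wide, 6 mm above the deck; the foot lands between the two.
- other_board: Bystander: an identical green circuit board lying on the bench to the -y side of the fixture. Origin at its middle in plan.
- bolt: Bystander: steel bolt standing on its head, 34 mm tall, on the bench on the -y side of the fixture. Origin at the centre of its underside.
- screwdriver: Bystander: screwdriver with black handle, 166 mm long, lying on the bench across the fixture's far (+x) end, beyond the stop. Origin at its middle in plan, on the bench.
Mind the look-alikes: they are no part of the job. There is more than one size of the fixture; the job needs the largest.

How it is judged:
By the outcome, as a careful person would: the job done as asked, in the order asked, and still so for the second after the job is handed in, with the robot touching nothing.
It also fails if it takes over 45 s, if anything falls off the work surface, if the arm or the gripper's body presses on something with over 40 N, if the wrist force passes 120 N, or if a joint passes its speed limit or range.

## Working session

There is one attempt and no reset: what is moved stays moved. The work goes in short steps, Python scripts to look and compute and a shell command to move; the robot and the scene stay as the last step left them, time stands still between calls to the robot, and variables do not carry over. Pictures are saved under pics/ and viewed, at most 10 in all, crops included, and the job is handed in when it is done.

```bash
ls; mkdir -p pics; python3 - <<'E'
from cell import ctrl
import cv2,numpy as np
print(ctrl.read_state())
for n in("scene","top"):
    d=ctrl.get_image(n); cv2.imwrite(f"pics/{n}0.png",d["pixels"][:,:,::-1])
    print(n,d["fx"],d["fy"],d["cx"],d["cy"],np.round(d["pose"],3).tolist(),[k for k in d])
E
```

```text
pics
{'clock': 0.0, 'qpos': array([ 1.04820956,  0.62932282,  0.03843823,  1.51837314, -0.02701196,
        0.99631004, -0.01999335]), 'qd': array([-1.11800646e-03, -1.34425999e-03, -3.60636685e-04, -7.86160839e-04,
       -5.43289727e-05, -1.82038069e-04, -4.46024880e-04]), 'tau': array([-1.47359260e-04, -5.63386667e+01,  1.22607742e+00, -1.93440467e+01,
        1.09162283e-02,  1.05881039e-02, -1.15003218e-05]), 'eef_pos': array([ 286.44642526, -582.77769396,  230.40248396]), 'tool_rot': array([-3.13969708e+00,  1.18071510e-05,  4.56789819e-01]), 'force': array([-0.05028275, -0.34600681,  0.3469266 ]), 'torque': array([-0.02170454,  0.01199503,  0.00839457]), 'gripper_force': 0.0, 'width': 85.00013192756501}
scene 448.6281867575039 448.6281867575039 252.19887727248388 179.64557363921548 [[0.983, 0.097, -0.157, 428.929], [-0.185, 0.55, -0.814, -824.664], [0.008, 0.829, 0.559, 542.971], [0.0, 0.0, 0.0, 1.0]] ['pixels', 'fx', 'fy', 'cx', 'cy', 'pose']
top 477.9496551044518 477.9496551044518 258.97541882090275 191.1498210137222 [[0.013, 0.988, -0.154, 446.905], [-1.0, 0.009, -0.027, -94.96], [-0.025, 0.154, 0.988, 1005.613], [0.0, 0.0, 0.0, 1.0]] ['pixels', 'fx', 'fy', 'cx', 'cy', 'pose']
```

View pics/scene0.png

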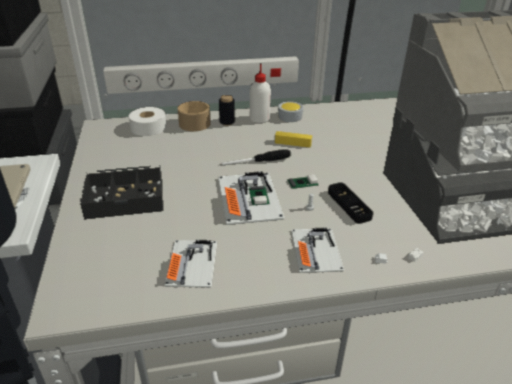

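View pics/top0.png

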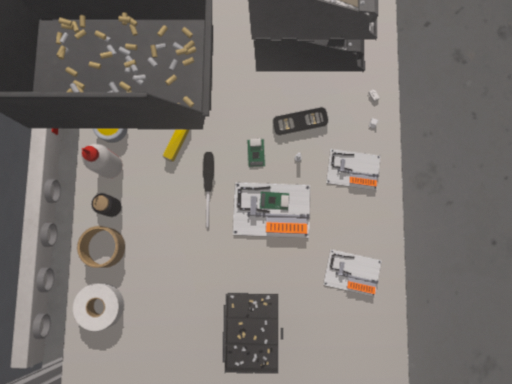

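The top view shows three fixtures, at about (272,210), (354,169) and (353,272). The one at (272,210) is clearly the largest, and it has the board, bolt and screwdriver around it. I'll measure it and check it in an enlarged crop.

```bash
cat > h.py <<'E'
from cell import ctrl
import cv2,numpy as np
from scipy.spatial.transform import Rotation as R
def ray(d,uv):
    uv=np.atleast_2d(np.asarray(uv,float)); n=len(uv)
    c=np.c_[(uv[:,0]-d["cx"])/d["fx"],-(uv[:,1]-d["cy"])/d["fy"],-np.ones(n)]
    P=np.asarray(d["pose"]); return P[:3,3],c@P[:3,:3].T
def plane(d,uv,z):
    o,v=ray(d,uv); return o+v*((z-o[2])/v[:,2])[:,None]
def proj(d,p):
    P=np.asarray(d["pose"]); c=(np.atleast_2d(p)-P[:3,3])@P[:3,:3]
    return np.c_[d["cx"]-d["fx"]*c[:,0]/c[:,2], d["cy"]+d["fy"]*c[:,1]/c[:,2]]
def masks(px):
    h=cv2.cvtColor(px,cv2.COLOR_RGB2HSV)
    return cv2.inRange(h,(4,180,150),(16,255,255)),cv2.inRange(h,(60,80,30),(95,255,200)),cv2.inRange(h,(0,0,195),(180,40,255))
def comps(m,amin):
    return [c for c in cv2.findContours(m,cv2.RETR_EXTERNAL,cv2.CHAIN_APPROX_NONE)[0] if cv2.contourArea(c)>amin]
E
python3 - <<'E'
from h import *
for n in("top","scene"):
    d=ctrl.get_image(n); px=d["pixels"]; o,g,w=masks(px)
    for nm,m,z,a in(("orange",cv2.morphologyEx(o,cv2.MORPH_CLOSE,np.ones((3,3))),21,60),("green",g,8,40),("white",cv2.morphologyEx(w,cv2.MORPH_CLOSE,np.ones((5,5))),6,800)):
        for c in comps(m,a):
            r=cv2.minAreaRect(plane(d,c[:,0],z)[:,:2].astype(np.float32))
            print(n,nm,np.round(c[:,0].mean(0)),"world",np.round(r[0],1),"size",np.round(r[1],1),"ang",round(r[2],1))
    u0,v0=((222,165) if n=="top" else (205,155))
    c=cv2.resize(px[v0:v0+90,u0:u0+100],None,fx=6,fy=6,interpolation=cv2.INTER_CUBIC)
    cv2.imwrite(f"pics/c_{n}.png",c[:,:,::-1])
E
```

```text
top orange [361. 287.] world [ 406.3 -276.2] size [53.  11.6] ang 77.4
top orange [286. 228.] world [ 524.7 -124.6] size [78.8 18. ] ang 88.0
top orange [363. 181.] world [ 622.9 -284.3] size [51.1 10.2] ang 82.1
top green [272. 199.] world [583.1 -96.5] size [29.6 30.8] ang 86.2
top white [ 95. 307.] world [358.3 266.9] size [88.8 87.2] ang 3.4
scene orange [173. 267.] world [ 404.6 -287.4] size [56.  12.2] ang 78.5
scene orange [304. 254.] world [ 620.3 -295.6] size [51.   9.5] ang 82.2
scene orange [232. 202.] world [ 523.1 -129.8] size [84.1 16.5] ang 88.6
scene green [257. 192.] world [582.6 -92.6] size [28.1 32.7] ang 87.0
scene green [301. 183.] world [676.4 -72.2] size [39.3 30. ] ang 4.1
scene white [ 32. 199.] world [135.2 -16. ] size [ 81.1 308. ] ang 9.3
```

View pics/c_top.png

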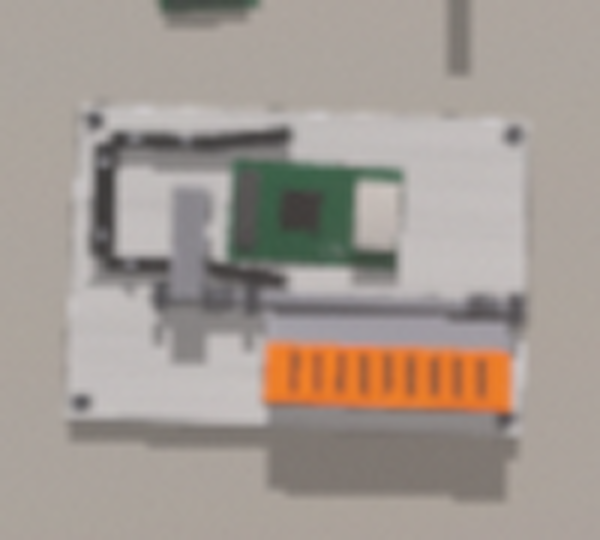

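The crop confirms this is the largest fixture. The loose board has its white rear connector at crop (378,215), the foot strap is at (190,240), the orange bar at (388,378), and the stop on the left. Next I'll fit the plate corners.

```bash
python3 - <<'E'
from h import *
d=ctrl.get_image("top")
f=lambda a:np.array(a)/6.+[222-.4,165-.4]
c=plane(d,f([(85,104),(530,120),(518,435),(68,420)]),6)[:,:2]
m=np.array([(45,-35),(-115,-35),(-115,77),(45,77)],float)
A=c-c.mean(0);B=m-m.mean(0)
th=np.arctan2((B[:,0]*A[:,1]-B[:,1]*A[:,0]).sum(),(B*A).sum())
Rm=np.array([[np.cos(th),-np.sin(th)],[np.sin(th),np.cos(th)]])
t=c.mean(0)-Rm@m.mean(0)
print("th",np.degrees(th),"t",t,"res",(m@Rm.T+t-c).round(1).tolist())
F=lambda uv,z:((plane(d,f(uv),z)[:,:2]-t)@Rm).round(1).tolist()
print("bar",F([(388,378),(265,378),(512,380)],21),"bar world",(Rm@[-67,60]+t).round(1))
print("conn rear edge",F([(402,188),(400,250)],16),"board front",F([(233,163),(231,262)],8),"board rear corner",F([(404,168),(403,270)],8))
E
```

```text
th 88.33118383959355 t [585.82642592 -60.28549338] res [[0.4, 1.7], [0.2, -0.9], [-0.9, -2.2], [0.3, 1.3]]
bar [[-66.7, 59.4], [-24.6, 61.1], [-109.1, 58.4]] bar world [ 523.9 -125.5]
conn rear edge [[-69.5, -7.4], [-69.5, 14.4]] board front [[-10.1, -15.2], [-10.9, 19.9]] board rear corner [[-70.3, -15.7], [-71.1, 20.4]]
```

```bash
python3 -m handwheel '[[[0,0,0],[0.033,-0.021,0],0.45],[[0,0,0],[0.033,-0.021,0],0.45],[[0,0,0],[0.033,-0.021,0],0.45],[[0,0,0],[0.033,-0.021,0],0.45],[[0,0,0],[0.033,-0.021,0],0.45]]'
python3 -m handwheel '[[[0,0,0],[0.033,-0.021,0],0.45],[[0,0,0],[0.033,-0.021,0],0.45],[[0,0,0],[0.033,-0.021,0],0.45],[[0,0,0],[0.033,-0.021,0],0.45],[[0,0,0],[0.033,-0.021,0],0.45]]'
python3 -m handwheel '[[[0,0,-7],[0,0,0],0.45],[[0,0,-7],[0,0,0],0.45],[[0,0,-7],[0,0,0],0.45],[[0,0,-7],[0,0,0],0.45],[[0,0,-7],[0,0,0],0.45]]'
python3 -m handwheel '[[[0,0,-7],[0,0,0],0.45],[[0,0,-7],[0,0,0],0.45],[[0,0,-7],[0,0,0],0.45],[[0,0,-6],[0,0,0],0.45],[[0,0,0],[0,0,0],0.45]]'
```

```text
clock: 0.67
eef_pos: [389.1, -414.7, 231.3]
tool_rot: [-3.142, -0.0, 0.456]
force: [0.8, 0.4, 0.0]
width: 46.9
gripper_force: 0.0
clock: 1.08
eef_pos: [490.9, -247.6, 231.4]
tool_rot: [3.141, -0.0, 0.457]
force: [0.5, 0.4, -0.3]
width: 47.1
gripper_force: 0.0
clock: 1.5
eef_pos: [490.3, -249.1, 231.3]
tool_rot: [3.142, 0.0, 1.074]
force: [-0.2, -0.6, -0.7]
width: 47.0
gripper_force: 0.0
clock: 1.92
eef_pos: [490.2, -249.5, 231.3]
tool_rot: [3.142, -0.0, 1.541]
force: [-1.0, 1.1, -0.0]
width: 46.9
gripper_force: 0.0
```

```bash
python3 -m handwheel '[[[0,0,0],[0.0257,0.015,0.027],0.45],[[0,0,0],[0.0257,0.015,0.027],0.45],[[0,0,0],[0.0257,0.015,0.027],0.45],[[0,0,0],[0.0257,0.015,0.027],0.45],[[0,0,0],[0,0,0.025],0.45]]'
python3 -m handwheel '[[[0,0,0],[0,0,0],0.45],[[0,0,0],[0,0,0],0.45]]'
python3 - <<'E'
from h import *
s=ctrl.read_state(); print(s["eef_pos"],s["tool_rot"])
d=ctrl.get_image("wrist"); print({k:np.round(v,3).tolist() if hasattr(v,'__len__') else v for k,v in d.items() if k!="pixels"})
cv2.imwrite("pics/w1.png",d["pixels"][:,:,::-1])
E
```

```text
clock: 2.33
eef_pos: [557.6, -140.7, 97.3]
tool_rot: [3.137, -0.005, 1.544]
force: [1.3, 1.5, 0.6]
width: 47.2
gripper_force: 0.0
clock: 2.5
eef_pos: [552.3, -148.7, 97.4]
tool_rot: [-3.138, 0.0, 1.537]
force: [-0.5, -0.1, 0.8]
width: 46.6
gripper_force: 0.0
[ 552.2796122  -148.72753994   97.40870573] [-3.13803997e+00  3.93752278e-04  1.53724720e+00]
{'fx': 297.3186396354542, 'fy': 297.3186396354542, 'cx': 259.9685757308645, 'cy': 194.93511997131753, 'T_tool_cam': [[0.001, 0.957, 0.29, 73.507], [1.0, -0.001, -0.0, -0.015], [0.0, 0.29, -0.957, -142.373], [0.0, 0.0, 0.0, 1.0]]}
```

View pics/w1.png

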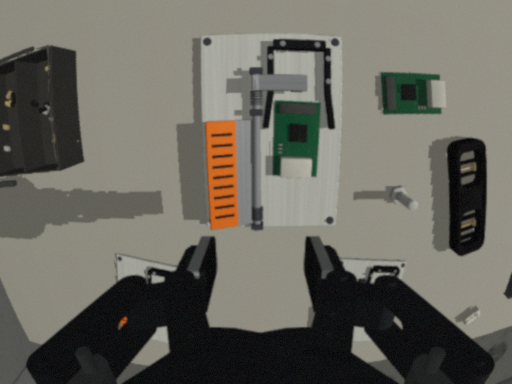

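```bash
cat >> h.py <<'E'
def wray(d,uv):
    uv=np.atleast_2d(np.asarray(uv,float)); x=uv[:,0]-d["cx"]; y=uv[:,1]-d["cy"]; r=np.hypot(x,y)+1e-9; a=r/d["fx"]
    c=np.c_[np.sin(a)*x/r,-np.sin(a)*y/r,-np.cos(a)]
    T=np.asarray(d["T_tool_cam"]); return T[:3,3],c@T[:3,:3].T   # tool frame
def wplane(d,s,uv,z):
    o,v=wray(d,uv); Q=R.from_euler("xyz",s["tool_rot"]).as_matrix(); o=Q@o+s["eef_pos"]; v=v@Q.T
    return o+v*((z-o[2])/v[:,2])[:,None]
def fit(m,c):
    A=c-c.mean(0);B=m-m.mean(0)
    th=np.arctan2((B[:,0]*A[:,1]-B[:,1]*A[:,0]).sum(),(B*A).sum())
    Rm=np.array([[np.cos(th),-np.sin(th)],[np.sin(th),np.cos(th)]]); return th,Rm,c.mean(0)-Rm@m.mean(0)
M=np.array([(45,77),(45,-35),(-115,-35),(-115,77)],float)
E
python3 - <<'E'
from h import *
s=ctrl.read_state(); d=ctrl.get_image("wrist")
c=wplane(d,s,[(201,36),(342,37),(337,226),(203,229)],6)[:,:2]
th,Rm,t=fit(M,c); print(np.degrees(th),t,(M@Rm.T+t-c).round(1).tolist())
F=lambda uv,z:((wplane(d,s,uv,z)[:,:2]-t)@Rm).round(1).tolist()
o,g,w=masks(d["pixels"])
b=max(comps(cv2.morphologyEx(o,cv2.MORPH_CLOSE,np.ones((5,5))),200),key=cv2.contourArea)
r=cv2.minAreaRect((((wplane(d,s,b[:,0],21)[:,:2]-t)@Rm)).astype(np.float32)); print("bar",r)
print("conn rear",F([(283,178),(311,178)],14)," front",F([(275,101),(319,101)],8))
o_,v=wray(d,[(191,280),(203,282),(205,237),(215,237),(304,237),(316,237),(333,278)])
for z in(0,-6): print("tips toolz",z,(o_+v*((z-o_[2])/v[:,2])[:,None])[:,:2].round(1).tolist())
print("TCP in fix",((s["eef_pos"][:2]-t)@Rm))
cr=d["pixels"][220:300,170:350]; cv2.imwrite("pics/w1c.png",cv2.resize(cr,None,fx=4,fy=4,interpolation=cv2.INTER_CUBIC)[:,:,::-1])
E
```

```text
88.22994771348162 [586.17027818 -63.01393507] [[-0.7, -0.1], [-0.3, -0.5], [-2.2, -0.7], [3.1, 1.4]]
bar ((-65.57063293457031, 60.78976058959961), (84.91098022460938, 21.49354362487793), 0.1956479251384735)
conn rear [[-69.2, 12.2], [-69.2, -10.2]]  front [[-9.2, 18.5], [-8.4, -16.0]]
tips toolz 0 [[-20.9, -39.7], [-22.0, -32.7], [6.9, -29.3], [7.0, -23.9], [7.1, 23.4], [7.0, 29.9], [-19.6, 42.1]]
tips toolz -6 [[-16.9, -38.1], [-17.9, -31.3], [9.7, -28.1], [9.8, -22.9], [9.9, 22.4], [9.8, 28.6], [-15.6, 40.3]]
TCP in fix [-87.71723858  30.27399483]
```

View pics/w1c.png

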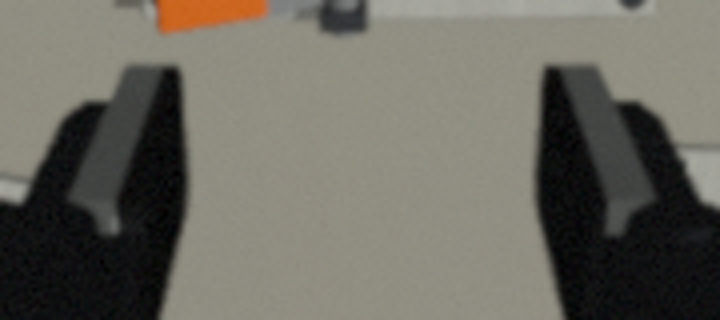

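The wrist view agrees with the top view: the fixture is at about (586,-62) with yaw 88.2°, and the board's rear face is at fixture x≈-69.5. I'll open the fingers a little so the tips sit about 60 mm apart, then go down.

```bash
python3 -m handwheel '[[[0,0,0],[0,0,0.02],0.37],[[0,0,0],[-0.001,-0.0005,0.02],0.37],[[0,0,0],[0,0,0.015],0.37],[[0,0,0],[0,0,0.01],0.37],[[0,0,0],[0,0,0],0.37]]'
python3 -m handwheel '[[[0,0,0],[0,0,0.004],0.37],[[0,0,0],[0,0,0],0.37],[[0,0,0],[0,0,0],0.37]]'
python3 - <<'E'
from h import *
s=ctrl.read_state(); print(s["eef_pos"],s["force"])
d=ctrl.get_image("wrist")
cv2.imwrite("pics/w2.png",cv2.resize(d["pixels"][60:330,100:420],None,fx=2.2,fy=2.2,interpolation=cv2.INTER_CUBIC)[:,:,::-1])
E
```

```text
clock: 3.02
eef_pos: [552.4, -150.7, 33.1]
tool_rot: [-3.141, 0.0, 1.537]
force: [0.1, 0.3, 1.0]
width: 53.8
gripper_force: 0.0
clock: 3.27
eef_pos: [553.7, -149.8, 30.3]
tool_rot: [3.14, 0.0, 1.538]
force: [-0.5, 0.1, 0.3]
width: 54.2
gripper_force: 0.0
[ 553.69416417 -149.82324241   30.31978185] [-0.53447489  0.08198685  0.30380692]
```

View pics/w2.png

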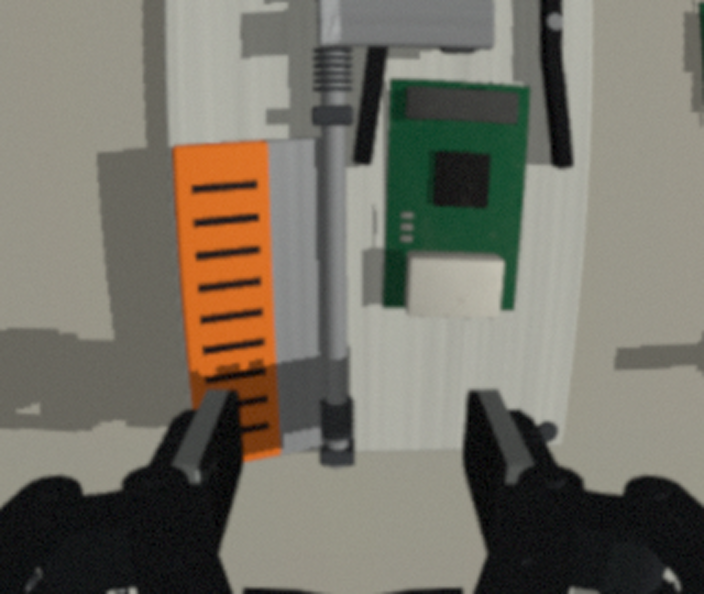

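The left tip is over the bar's rear part and the right tip is behind the connector, about 2–3 mm too far to the right. I'll shift 2 mm towards the bar and press down, watching the force.

```bash
python3 -m handwheel '[[[0,0,0],[0,-0.002,0.005],0.37],[[0,0,0],[0,0,0.005],0.37],[[0,0,0],[0,0,0],0.37]]'
python3 -m handwheel '[[[0,0,0],[0,0,0.004],0.37],[[0,0,0],[0,0,0],0.37]]'
python3 -m handwheel '[[[0,0,0],[0,0,0.004],0.37],[[0,0,0],[0,0,0],0.37]]'
python3 -m handwheel '[[[0,0,0],[0,0,0.003],0.37],[[0,0,0],[0,0,0],0.37]]'
```

```text
clock: 3.57
eef_pos: [550.7, -149.5, 18.7]
tool_rot: [-3.141, 0.0, 1.539]
force: [0.8, -0.5, 1.7]
width: 54.3
gripper_force: 0.8
clock: 3.73
eef_pos: [550.9, -149.5, 14.8]
tool_rot: [-3.141, 0.0, 1.539]
force: [0.0, 0.1, 2.7]
width: 53.9
gripper_force: 1.1
clock: 3.9
eef_pos: [550.9, -149.5, 10.9]
tool_rot: [-3.141, 0.0, 1.539]
force: [-0.7, -1.1, 2.9]
width: 53.9
gripper_force: 1.5
clock: 4.07
eef_pos: [550.8, -149.6, 8.0]
tool_rot: [-3.141, 0.0, 1.539]
force: [-1.1, -1.0, 3.8]
width: 53.7
gripper_force: 1.8
```

```bash
python3 -m handwheel '[[[0,0,0],[0,0,0.002],0.37],[[0,0,0],[0,0,0],0.37]]'
python3 -m handwheel '[[[0,0,0],[0,0,0.0015],0.37],[[0,0,0],[0,0,0],0.37]]'
python3 - <<'E'
from h import *
d=ctrl.get_image("wrist")
cv2.imwrite("pics/w3.png",cv2.resize(d["pixels"][60:330,100:420],None,fx=2.2,fy=2.2,interpolation=cv2.INTER_CUBIC)[:,:,::-1])
E
```

```text
clock: 4.23
eef_pos: [550.9, -149.6, 6.2]
tool_rot: [-3.141, 0.0, 1.539]
force: [-0.3, -1.2, 3.9]
width: 53.8
gripper_force: 2.2
clock: 4.4
eef_pos: [550.9, -149.5, 5.7]
tool_rot: [-3.141, 0.0, 1.539]
force: [-2.8, 0.5, 13.5]
width: 53.7
gripper_force: 6.5
```

View pics/w3.png

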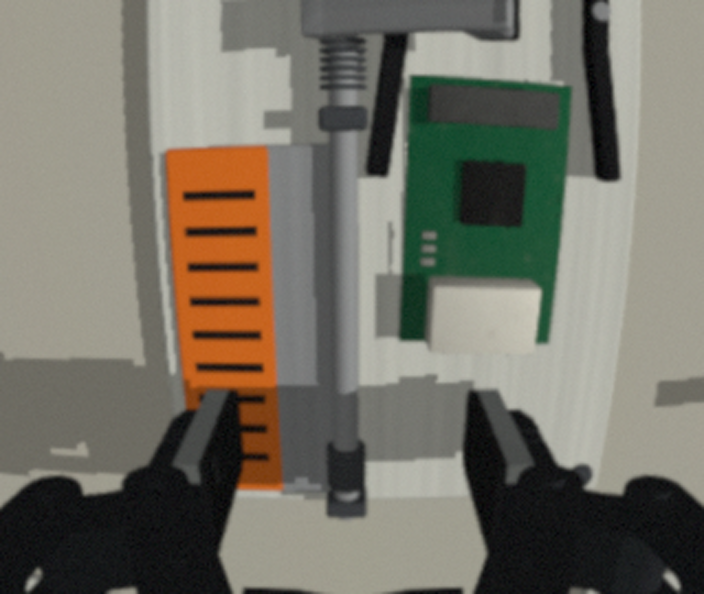

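The bar is fully down (13.5 N at the hard stop), and the right tip at crop (487,395) lines up with the connector centre at (485,315). I'll ease off slightly and push along.

```bash
python3 -m handwheel '[[[0,0,0],[0.002,0,-0.0005],0.37],[[0,0,0],[0.003,0,0],0.37],[[0,0,0],[0.003,0,0],0.37],[[0,0,0],[0.003,0,0],0.37],[[0,0,0],[0.002,0,0],0.37]]'
python3 -m handwheel '[[[0,0,0],[0.003,0,0],0.37],[[0,0,0],[0.003,0,0],0.37],[[0,0,0],[0.003,0,0],0.37],[[0,0,0],[0.003,0,0],0.37],[[0,0,0],[0,0,0],0.37]]'
python3 - <<'E'
from h import *
d=ctrl.get_image("wrist")
cv2.imwrite("pics/w4.png",cv2.resize(d["pixels"][60:330,100:420],None,fx=2.2,fy=2.2,interpolation=cv2.INTER_CUBIC)[:,:,::-1])
E
```

```text
clock: 4.87
eef_pos: [552.1, -139.0, 6.1]
tool_rot: [3.14, 0.003, 1.538]
force: [-1.1, -5.4, 7.2]
width: 53.7
gripper_force: 3.9
clock: 5.28
eef_pos: [552.7, -126.4, 6.2]
tool_rot: [3.14, 0.003, 1.538]
force: [-0.9, -3.5, 9.2]
width: 53.8
gripper_force: 4.0
```

View pics/w4.png

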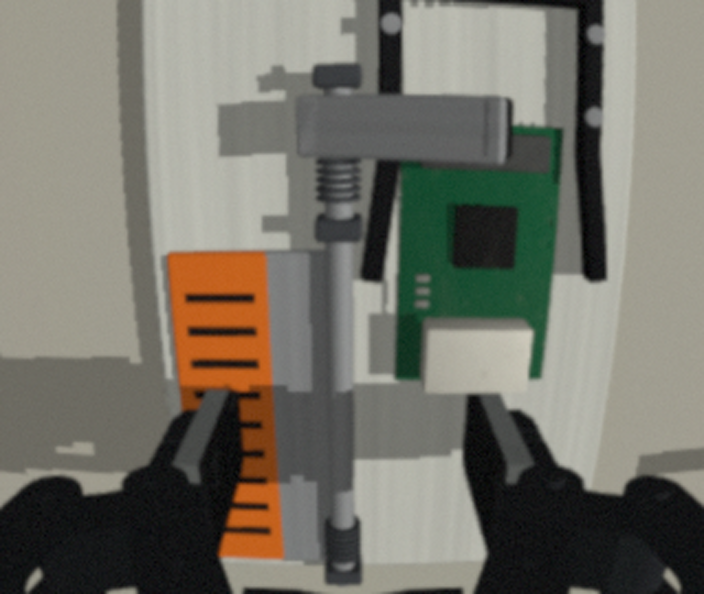

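The board is moving in contact with the tip, and its low connector is passing under the raised foot. I'll carry on until it meets the stop.

```bash
python3 -m handwheel '[[[0,0,0],[0.003,0,0],0.37],[[0,0,0],[0.003,0,0],0.37],[[0,0,0],[0.003,0,0],0.37],[[0,0,0],[0.003,0,0],0.37],[[0,0,0],[0.003,0,0],0.37]]'
python3 -m handwheel '[[[0,0,0],[0.002,0,0],0.37],[[0,0,0],[0.002,0,0],0.37],[[0,0,0],[0,0,0],0.37]]'
python3 -m handwheel '[[[0,0,0],[0.001,0,0],0.37],[[0,0,0],[0.001,0,0],0.37],[[0,0,0],[0,0,0],0.37]]'
```

```text
clock: 5.75
eef_pos: [553.2, -112.4, 6.2]
tool_rot: [3.139, 0.003, 1.537]
force: [0.0, -5.7, 8.5]
width: 54.0
gripper_force: 4.2
clock: 6.0
eef_pos: [553.3, -107.7, 6.2]
tool_rot: [3.139, 0.003, 1.538]
force: [0.1, -4.4, 8.7]
width: 53.9
gripper_force: 4.2
clock: 6.25
eef_pos: [553.4, -106.1, 6.2]
tool_rot: [3.139, 0.003, 1.538]
force: [0.2, -5.2, 8.1]
width: 53.9
gripper_force: 4.2
```

```bash
python3 -m handwheel '[[[0,0,0],[0.001,0,0],0.37],[[0,0,0],[0.001,0,0],0.37],[[0,0,0],[0,0,0],0.37]]'
python3 -m handwheel '[[[0,0,0],[0.001,0,0],0.37],[[0,0,0],[0,0,0],0.37]]'
python3 -m handwheel '[[[0,0,0],[0.001,0,0],0.37],[[0,0,0],[0,0,0],0.37]]'
```

```text
clock: 6.5
eef_pos: [553.5, -104.2, 6.2]
tool_rot: [3.139, 0.003, 1.538]
force: [-0.4, -5.3, 8.3]
width: 53.9
gripper_force: 4.2
clock: 6.67
eef_pos: [553.5, -103.2, 6.2]
tool_rot: [3.139, 0.003, 1.538]
force: [-0.6, -4.5, 7.9]
width: 54.0
gripper_force: 4.2
clock: 6.83
eef_pos: [553.5, -102.3, 6.2]
tool_rot: [3.139, 0.003, 1.538]
force: [0.3, -5.8, 8.7]
width: 53.8
gripper_force: 4.2
```

```bash
python3 -m handwheel '[[[0,0,0],[0.001,0,0],0.37],[[0,0,0],[0,0,0],0.37]]'
python3 -m handwheel '[[[0,0,0],[0.001,0,0],0.37],[[0,0,0],[0,0,0],0.37]]'
python3 - <<'E'
from h import *
d=ctrl.get_image("wrist")
cv2.imwrite("pics/w5.png",cv2.resize(d["pixels"][60:330,100:420],None,fx=2.2,fy=2.2,interpolation=cv2.INTER_CUBIC)[:,:,::-1])
E
```

```text
clock: 7.0
eef_pos: [553.6, -101.3, 6.2]
tool_rot: [3.139, 0.003, 1.538]
force: [0.6, -5.2, 8.7]
width: 53.4
gripper_force: 4.2
clock: 7.17
eef_pos: [553.6, -100.3, 6.2]
tool_rot: [3.139, 0.003, 1.538]
force: [-0.5, -6.0, 9.0]
width: 53.9
gripper_force: 4.2
```

View pics/w5.png

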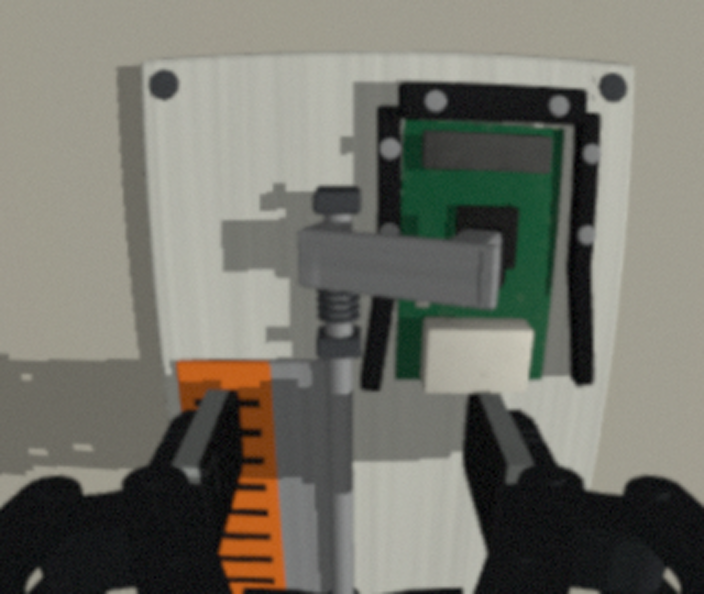

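The board's front end, at crop row ~125, is almost at the stop, with a thin gap on the right. I'll continue until the force rises.

```bash
for i in 1; do python3 -m handwheel '[[[0,0,0],[0.001,0,0],0.37],[[0,0,0],[0,0,0],0.37]]'; done
python3 -m handwheel '[[[0,0,0],[0.0007,0,0],0.37],[[0,0,0],[0,0,0],0.37]]'
```

```text
clock: 7.38
eef_pos: [553.7, -99.8, 6.2]
tool_rot: [3.139, 0.004, 1.537]
force: [-0.2, -6.7, 8.6]
width: 53.5
gripper_force: 5.4
clock: 7.55
eef_pos: [553.7, -99.8, 6.2]
tool_rot: [3.139, 0.004, 1.536]
force: [0.4, -6.3, 8.1]
width: 53.8
gripper_force: 5.3
```

```bash
python3 -m handwheel '[[[0,0,0],[0.001,0,0],0.37],[[0,0,0],[0,0,0],0.37]]'
python3 -m handwheel '[[[0,0,0],[0.001,0,0],0.37],[[0,0,0],[0,0,0],0.37]]'
```

```text
clock: 7.72
eef_pos: [553.7, -99.5, 6.3]
tool_rot: [3.139, 0.005, 1.535]
force: [-0.0, -9.4, 8.5]
width: 53.6
gripper_force: 6.4
clock: 7.88
eef_pos: [553.8, -99.4, 6.3]
tool_rot: [3.139, 0.006, 1.535]
force: [0.4, -10.0, 7.5]
width: 53.7
gripper_force: 6.9
```

```bash
python3 -m handwheel '[[[0,0,0],[0.001,0,0],0.37],[[0,0,0],[0.001,0,0],0.37],[[0,0,0],[0,0,0],0.37]]'
python3 - <<'E'
from h import *
d=ctrl.get_image("wrist"); p=d["pixels"].astype(int); s=ctrl.read_state()
for c in range(286,354,6): print(c,[tuple(p[r,c]) for r in range(111,121)])
g=masks(d["pixels"])[1]; k=max(comps(g,200),key=cv2.contourArea)
print(cv2.boundingRect(k))
c0=plane  # fixture frame of stop corners
E
```

```text
clock: 8.13
eef_pos: [553.8, -99.2, 6.3]
tool_rot: [3.139, 0.008, 1.533]
force: [0.9, -13.0, 7.8]
width: 53.8
gripper_force: 8.4
286 [(np.int64(26), np.int64(28), np.int64(29)), (np.int64(16), np.int64(19), np.int64(19)), (np.int64(17), np.int64(21), np.int64(18)), (np.int64(19), np.int64(21), np.int64(22)), (np.int64(18), np.int64(20), np.int64(21)), (np.int64(16), np.int64(32), np.int64(25)), (np.int64(13), np.int64(54), np.int64(32)), (np.int64(23), np.int64(68), np.int64(44)), (np.int64(12), np.int64(60), np.int64(36)), (np.int64(16), np.int64(53), np.int64(31))]
292 [(np.int64(55), np.int64(55), np.int64(55)), (np.int64(30), np.int64(30), np.int64(30)), (np.int64(20), np.int64(21), np.int64(22)), (np.int64(26), np.int64(26), np.int64(26)), (np.int64(23), np.int64(23), np.int64(20)), (np.int64(20), np.int64(35), np.int64(27)), (np.int64(22), np.int64(56), np.int64(37)), (np.int64(20), np.int64(68), np.int64(43)), (np.int64(21), np.int64(60), np.int64(42)), (np.int64(28), np.int64(48), np.int64(37))]
298 [(np.int64(118), np.int64(121), np.int64(118)), (np.int64(99), np.int64(99), 
[... 3701 characters left out ...]
(20)), (np.int64(21), np.int64(22), np.int64(21)), (np.int64(17), np.int64(18), np.int64(17)), (np.int64(17), np.int64(42), np.int64(27)), (np.int64(15), np.int64(64), np.int64(37)), (np.int64(26), np.int64(79), np.int64(50))]
352 [(np.int64(124), np.int64(123), np.int64(123)), (np.int64(122), np.int64(123), np.int64(122)), (np.int64(113), np.int64(116), np.int64(115)), (np.int64(90), np.int64(91), np.int64(91)), (np.int64(50), np.int64(52), np.int64(51)), (np.int64(26), np.int64(26), np.int64(26)), (np.int64(13), np.int64(16), np.int64(17)), (np.int64(13), np.int64(27), np.int64(19)), (np.int64(21), np.int64(46), np.int64(30)), (np.int64(17), np.int64(49), np.int64(33))]
(280, 116, 75, 117)
```

No deck is visible between the board's front edge and the stop across the full width, and the push force has built to 13 N without further travel, so the board is home. I'll back off along the channel with the bar still down, then lift.

```bash
python3 -m handwheel '[[[0,0,0],[-0.003,0,0],0.37],[[0,0,0],[-0.003,0,0],0.37],[[0,0,0],[-0.003,0,0],0.37],[[0,0,0],[-0.002,0,0],0.37],[[0,0,0],[0,0,0],0.37]]'
python3 -m handwheel '[[[0,0,0],[0,0,-0.004],0.37],[[0,0,0],[0,0,-0.005],0.37],[[0,0,0],[0,0,-0.006],0.37],[[0,0,0],[0,0,-0.01],0.37],[[0,0,0],[0,0,-0.02],0.37]]'
python3 -m handwheel '[[[0,0,0],[-0.01,0,-0.03],0.37],[[0,0,0],[-0.01,0,-0.03],0.37],[[0,0,0],[-0.01,0,-0.03],0.37],[[0,0,0],[0,0,0],0.37],[[0,0,0],[0,0,0],0.37]]'
python3 - <<'E'
from h import *
d=ctrl.get_image("wrist"); t=ctrl.get_image("top")
a=cv2.resize(d["pixels"][20:270,160:400],(560,583),interpolation=cv2.INTER_CUBIC)
b=cv2.resize(t["pixels"][165:255,228:268],(240,540),interpolation=cv2.INTER_CUBIC)
b=np.vstack([b,np.zeros((43,240,3),np.uint8)])
cv2.imwrite("pics/end.png",np.hstack([a,b])[:,:,::-1])
E
```

```text
clock: 8.6
eef_pos: [553.9, -100.2, 6.2]
tool_rot: [3.139, -0.003, 1.54]
force: [-0.3, 4.0, 10.4]
width: 53.8
gripper_force: 4.8
clock: 9.02
eef_pos: [550.2, -103.2, 49.4]
tool_rot: [-3.137, 0.0, 1.538]
force: [-0.2, 0.4, -0.0]
width: 54.0
gripper_force: 0.0
clock: 9.43
eef_pos: [552.0, -134.4, 142.4]
tool_rot: [3.138, 0.002, 1.536]
force: [0.4, 1.0, -0.4]
width: 53.8
gripper_force: 0.0
```

View pics/end.png

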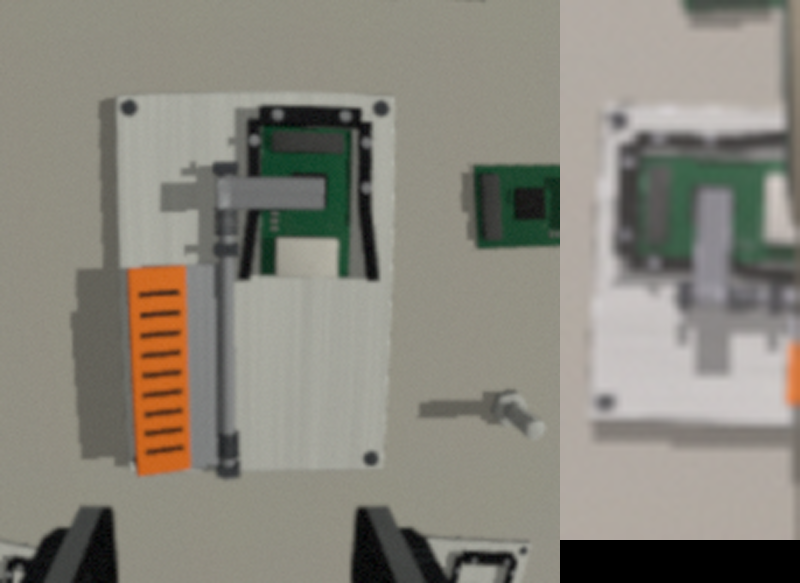

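```bash
python3 - <<'E'
from h import *
d=ctrl.get_image("wrist"); s=ctrl.read_state(); p=d["pixels"].astype(int)
for c in (278,290,300,308): print(c,[p[r,c].tolist() for r in range(71,79)])
c=wplane(d,s,np.array([(117,95),(396,95),(384,467),(133,474)])*[240/560,250/583]+[160,20],6)[:,:2]
th,Rm,t=fit(M,c); F=lambda uv,z:((wplane(d,s,uv,z)[:,:2]-t)@Rm).round(1).tolist()
q=lambda a:np.array(a)*[240/560,250/583]+[160,20]
print("board front",F(q([(265,128),(350,128)]),8),"rear",F(q([(262,276),(350,278)]),8),"stop/front top edge",F(q([(270,126),(345,127)]),15),"force",s["force"])
E
```

```text
278 [[32, 31, 30], [27, 26, 29], [16, 17, 19], [14, 16, 17], [14, 28, 21], [17, 51, 35], [18, 61, 40], [20, 61, 38]]
290 [[20, 23, 20], [21, 21, 19], [17, 17, 15], [18, 20, 20], [20, 26, 21], [23, 47, 32], [30, 60, 41], [47, 62, 51]]
300 [[26, 27, 25], [11, 13, 12], [23, 26, 26], [19, 22, 20], [15, 18, 17], [28, 39, 32], [27, 56, 40], [42, 63, 49]]
308 [[55, 55, 57], [49, 50, 49], [35, 36, 36], [22, 23, 23], [27, 25, 28], [44, 53, 45], [49, 77, 61], [43, 75, 55]]
board front [[28.4, 18.1], [28.9, -15.2]] rear [[-30.3, 19.8], [-31.1, -15.3]] stop/front top edge [[28.4, 16.5], [28.4, -12.1]] force [-0.89210403 -0.11167466 -1.36378586]
```

```bash
python3 -c "
from cell import ctrl
print(ctrl.finish_job())"
```

```text
the job is handed in; nothing more can be done
None
```

I pushed the board up to the end stop with the orange bar held down, then backed off so the clip sprang shut onto it, and handed the job in at about 9.5 s on the robot clock. The last images show no gap at the stop, to about 1 mm, and the other board and bolt looked undisturbed; I did not recheck the screwdriver, which the arm never went near.

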